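# Set the key punch to depth three by feel

### The arm

A 6-joint arm with a two-finger parallel gripper is mounted at the origin on the work surface. World frame = base frame: x ahead of the robot, y to its left, z up, the work surface at z = 0. Lengths are in mm, angles in rad, forces in N, time in s.
With the tool pointing down it reaches from about 350 to 875 mm from the base axis. Payload 4.2 kg.
Tool frame: the origin (TCP) lies midway between the tips of the shut fingers; the grasp point (between the pads) lies 19 mm behind it; z points along the fingers, y is the direction in which the jaws open and shut (so a half turn about z gives the same grasp; the last joint's range is limited). The gripper opens to 85 mm and grips with 20 to 120 N. Pads are 22 mm wide; open, the fingers measure 114 mm over their backs; the gripper's body (76 mm by 85 mm) begins 54 mm behind the grasp point. The pads swing forward as they close: fully open they stand 13 mm farther back than shut.
Start: joints at [-0.856, 0.385, 0.008, 0, -1.194, -0.259], TCP at [275.124, -561.165, 231.312] pointing down, gripper open.
Joint ranges: [-3.14, 3.14], [-1.21, 2.06], [-1.07, 1.41], [-3.16, 2.05], [-2.99, -0.16], [-3.1, 3.1]. Speed limits (rad/s): [2.79, 2.79, 3.14, 3.14, 3.14, 3.14].

### API

Orientations are given as a unit quaternion [x, y, z, w].
In Python, from bench import arm gives the robot as it stands.
- The arm moves only by the tool servo_tool, never from a script. Its argument "rows" is a list of rows, each an object of numbers: "fingers": the finger opening in cm, from 0 to 8.54; "x", "y", "z": the shift along the tool's x, y, z in cm; "turn": the turn about the tool's z in degrees. A call has 1 to 10 rows; each row shifts and turns the commanded pose from where the row before left it, along the tool's axes as they then stand; what a row does not reach is not made up. A row lasts 1/12 s, in which the tool goes at most 41.7 mm and 7.16 degrees, less where a joint would pass 70% of its speed; a pose out of reach is approached as far as the arm can. A call is refused whole if a number of a shift passes 4.17 or a number of a turn 7.16, either way. A call with a gripper value outside its range is refused whole. The fingers move at their own pace and stop on an object; the grip force is fixed at half the most. Time passes only in rows, so rows that do not move let the fingers close. It gives the time, the measured TCP pose, the force and the opening at its end, in the units of the state.
- arm.read_state(): the state, without advancing time (a new reading comes with each control period).
- arm.get_image(name): name is "scene" or "top" or "wrist"; returns (picture, depth): 480x640x3 uint8, red, green, blue; 480x640 float32, mm along the optical axis (not along the pixel's ray), 0 where there is no reading.
- arm.camera_model(name): a dict with "fx", "fy", "cx", "cy" (pixels), "pose" (4x4, takes a point from camera to world coordinates). Camera axes: x right, y down, z forward; pixel columns grow to the right and rows downward; lengths in mm; the calibration is good to about 2 mm. The wrist camera is an equidistant fisheye: a pixel r from the principal point sees the ray r / f radians off the axis. A picture is of the moment at which its call begins: read the wrist's pose just before it. camera_model takes no time and is no camera call; for the wrist camera it gives the pose at the moment of the call.
- arm.job_done(): hands the job in, once; it reports no verdict.
The state is a dict: "clock": time; "joints": joint angles; "joint_vel": joint speeds; "joint_efforts": joint torques, N m; "position": TCP position; "ee_rot": TCP orientation; "contact_force": force on the tool from outside, world axes, zero at the start; "wrist_torque": the same for the moment, N m; "gripper_width": finger opening in mm.
Only numpy, scipy, OpenCV 4.12 (cv2) and the standard library are available. Lean on these libraries where they do the work, as an engineer would, in place of code of your own. Each camera call takes 0.05 s, during which the arm holds its last target.

### The job

Set the green key punch for a depth-three cut: with a fingertip push its upright black depth lever back to the home stop, at the end of its slot away from the punch head, then push it towards the head, counting the clicks, and leave it resting in the notch of the third click without ever going past it. Only push the lever from the side, never pinch it between the fingers, and leave everything else on the bench where it lies.

Things in the scene. Friction and masses are not known exactly. Their poses are not given: they have to be found in the camera images.
- punch: Green bench key punch, bolted down; cast base over its own x -65 to 65, y -50 to 310 mm, 28 mm high, aluminium gate plate on top to 30 mm. Origin on the bench under the lever's home position, z up. The lever's slot runs along its y axis at x = 0; +y leads to the punch head. A steel notch rack beside the slot (x 18 to 35, y -16 to 76 mm) is 46 mm high. Up to y = 140 mm nothing is taller than 48 mm but the lever.
- punch_head (a point): Front lower edge of the punch's overhanging head, 155 mm above the bench, at x = 0, y = 160 mm of the punch. The head and column behind it (y 160 to 290 mm, x -42 to 42 mm) reach 250 mm, the handle 335 mm. Under it a key vise (from y = 140 mm, 76 mm high) holds a brass key blank that reaches out to x = -78 mm.
- lever_grip (a point): Middle of the depth lever's flat upright paddle, 66 mm above the bench. Black plastic, 24 mm wide across the slot (punch x), 10 mm thick along the slot (punch y), 48 to 89 mm above the bench. Push it on one of its two 24 mm wide faces, 50 to 84 mm above the bench. Its axes are the punch's axes and it slides along punch y.
- depth_lever (a joint): Travel of the depth lever along punch +y, in m: 0 at the home stop. A sprung roller clicks into a notch every 12 mm: clicks at 0.012, 0.024, 0.036 (third), 0.048, 0.060 (end). Starts in click one or two. Leaving a notch takes about 7 to 9 N, less as it climbs; half-way (6 mm) the force vanishes and the lever snaps on into the next notch and rests there, within 1 mm. Past the third click means beyond 0.0425.
- padlock: Brass padlock lying flat, body 42 x 40 x 20 mm with a steel shackle, loose, beside the punch; origin at the centre of its underside. Not part of the job.
- cylinder: Nickel door-lock cylinder, 62 mm long, 33 mm tall, loose, beside the punch; origin at the centre of its underside. Not part of the job.
- keys: Two keys and a yellow tag on a ring, about 90 mm across, 4 mm thick, loose, near the end of the punch; origin at the centre of its underside. Not part of the job.
- rimlock: Flat silver lock case 120 x 85 x 24 mm with a brass bolt, loose; origin at the centre of its underside. Not part of the job.
- remote: Black remote control 165 x 44 x 18 mm, loose; origin at the centre of its underside. Not part of the job.
- driver: Screwdriver 180 mm long, loose; origin at the centre of its underside. Not part of the job.
- pintray: Grey open tray 140 x 100 x 24 mm with small brass pins, loose; origin at the centre of its underside. Not part of the job.

How it is judged:
By the outcome, as a careful person would: the job done as asked, in the order asked, and still so for the second after the job is handed in, with the robot touching nothing.
It also fails if it takes over 51 s, if anything falls off the work surface, if the arm or the gripper's body presses on something with over 40 N, if the wrist force passes 120 N, or if a joint passes its speed limit or range.

## Working session

There is one attempt and no reset: what is moved stays moved. The work goes in short steps, Python scripts to look and compute and a tool call to move; the robot and the scene stay as the last step left them, time stands still between calls to the robot, and variables do not carry over. Pictures are saved under pics/ and viewed, and the job is handed in when it is done.

Besides the shell and the picture viewer there is one more tool, called after "Emit:" as a command line: name --argument value ..., lists and objects as JSON in quotes. servo_tool: Moves the arm, as the interface text tells. Its arguments: {"type":"object","properties":{"rows":{"type":"array","items":{"type":"object","properties":{"fingers":{"type":"number"},"x":{"type":"number"},"y":{"type":"number"},"z":{"type":"number"},"turn":{"type":"number"}}}}},"required":["rows"]}

```bash
mkdir -p pics; ls; python3 - <<'E'
from bench import arm
import cv2,numpy as np
for n in ["scene","top"]:
    p,d=arm.get_image(n); cv2.imwrite(f"pics/{n}0.png",p[:,:,::-1]); np.savez(f"{n}0.npz",p=p,d=d)
    m=arm.camera_model(n); print(n,m)
s=arm.read_state();print(s)
E
```

```text
pics
scene {'fx': 611.0417800996746, 'fy': 611.0417800996746, 'cx': 318.5354974676284, 'cy': 239.18381035298995, 'pose': array([[ 5.57794426e-01,  7.17514175e-01, -4.17179563e-01,
         1.13449862e+03],
       [ 8.29894633e-01, -4.74989628e-01,  2.92676871e-01,
        -4.60139805e+02],
       [ 1.18438382e-02, -5.09468608e-01, -8.60407730e-01,
         1.34099832e+03],
       [ 0.00000000e+00,  0.00000000e+00,  0.00000000e+00,
         1.00000000e+00]])}
top {'fx': 482.9149884796928, 'fy': 482.9149884796928, 'cx': 313.94096779996534, 'cy': 239.64715962694848, 'pose': array([[-4.20097606e-03, -9.91811172e-01,  1.27643844e-01,
         3.77870621e+02],
       [-9.99541147e-01,  3.35678323e-04, -3.02883304e-02,
        -2.38177198e+01],
       [ 2.99974572e-02, -1.27712514e-01, -9.91357487e-01,
         1.32879823e+03],
       [ 0.00000000e+00,  0.00000000e+00,  0.00000000e+00,
         1.00000000e+00]])}
{'clock': 0.1, 'joints': array([-8.56413187e-01,  3.85493441e-01,  6.78653228e-03, -4.24775603e-04,
       -1.19399597e+00, -2.58603612e-01]), 'joint_vel': array([-6.00164304e-04, -2.32654760e-03,  5.07739954e-03, -9.37563989e-05,
        1.69056017e-03,  7.88328214e-05]), 'joint_efforts': array([-9.98587871e-05, -3.93320453e+01,  1.88930261e+01,  4.19802904e+00,
       -2.62585447e-03,  3.98465176e-06]), 'position': array([ 274.89609325, -560.73399107,  230.33357474]), 'ee_rot': array([-2.25845933e-01,  9.74162546e-01,  9.34970070e-04, -2.71174371e-04]), 'contact_force': array([-0.30582887,  0.59742925,  0.44211732]), 'wrist_torque': array([-0.05677754,  0.0345641 ,  0.01560561]), 'gripper_width': 85.54709021973291}
```

View pics/scene0.png

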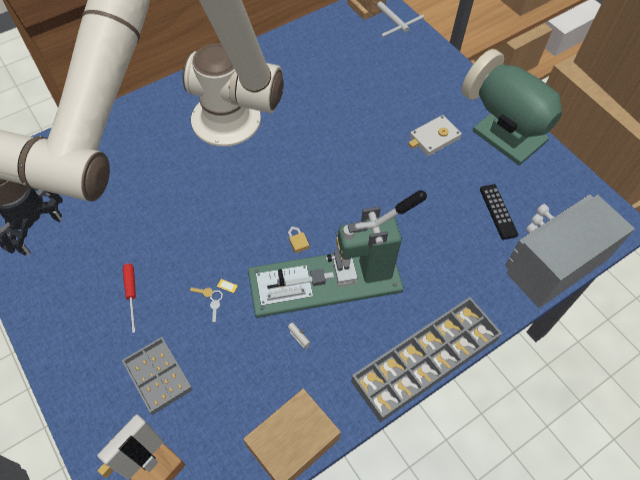

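View pics/top0.png

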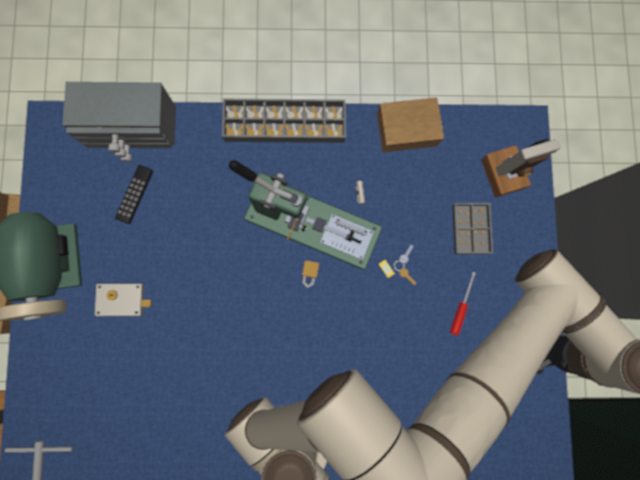

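```bash
cat > h.py <<'E'
import numpy as np,cv2
from bench import arm
def deproj(m,d):
    v,u=np.mgrid[0:480,0:640]
    c=np.stack([(u-m['cx'])/m['fx']*d,(v-m['cy'])/m['fy']*d,d],-1)
    return c@m['pose'][:3,:3].T+m['pose'][:3,3]
E
python3 - <<'E'
from h import *
for n in ["scene","top"]:
    z=np.load(f"{n}0.npz");p,d=z['p'],z['d'];m=arm.camera_model(n)
    W=deproj(m,d)
    hsv=cv2.cvtColor(p,cv2.COLOR_RGB2HSV)
    g=(hsv[...,0]>50)&(hsv[...,0]<95)&(hsv[...,1]>60)&(d>0)&(W[...,2]<40)&(W[...,2]>18)&(abs(W[...,1]+50)<300)&(W[...,0]>400)
    k,l,st,_=cv2.connectedComponentsWithStats(g.astype(np.uint8));i=1+st[1:,4].argmax();print(st[i])
    P=W[l==i];print(np.median(P[:,2]))
    r=cv2.minAreaRect(P[:,:2].astype(np.float32));print(n,r,cv2.boxPoints(r))
    x,y,w,h,_=st[i];s=6 if n=='scene' else 5
    im=p[max(0,y-15):y+h+10,x-10:x+w+10,::-1];print(x-10,y-15)
    sc=780/im.shape[1];sc=min(sc,590/im.shape[0]);print(sc)
    cv2.imwrite(f"pics/z_{n}.png",cv2.resize(im,None,fx=sc,fy=sc,interpolation=cv2.INTER_CUBIC))
E
```

```text
[276 297  81  16 186]
24.338405347652838
scene ((641.4119262695312, -116.04698944091797), (191.3350372314453, 9.517196655273438), 67.0136947631836) [[ 599.67194  -202.26006 ]
 [ 608.4334   -205.97662 ]
 [ 683.1519    -29.833923]
 [ 674.39044   -26.117355]]
266 282
7.7227722772277225
[314 198   1   1   1]
23.142704742842625
top ((661.7899780273438, -64.35821533203125), (0.0, 0.0), 0.0) [[661.79     -64.358215]
 [661.79     -64.358215]
 [661.79     -64.358215]
 [661.79     -64.358215]]
304 183
22.692307692307693
```

```bash
python3 - <<'E'
from h import *
box={"scene":(235,170,440,320),"top":(225,155,390,275)}
for n in ["scene","top"]:
    z=np.load(f"{n}0.npz");p,d=z['p'],z['d'];m=arm.camera_model(n)
    W=deproj(m,d)
    hsv=cv2.cvtColor(p,cv2.COLOR_RGB2HSV)
    for u,v in ([(265,303),(385,280)] if n=='scene' else [(365,258),(300,236),(375,232)]): print(n,u,v,hsv[v,u],W[v,u])
    a,b,c,e=box[n]; im=p[b:e,a:c,::-1];sc=min(780/im.shape[1],590/im.shape[0]);print(sc)
    cv2.imwrite(f"pics/z_{n}.png",cv2.resize(im,None,fx=sc,fy=sc,interpolation=cv2.INTER_CUBIC))
E
```

```text
scene 265 303 [ 96  13 203] [ 575.18972794 -216.51832537   33.00635147]
scene 385 280 [ 76  57 112] [680.60861654  56.46919326  27.25780126]
3.8048780487804876
top 365 258 [ 68  43 136] [ 495.03943891 -201.79379574   28.85758657]
top 300 236 [ 69  46 133] [555.3657695  -25.70183695  27.97538238]
top 375 232 [ 68  45 135] [ 566.15878718 -230.37285876   29.4844195 ]
4.7272727272727275
```

View pics/z_scene.png

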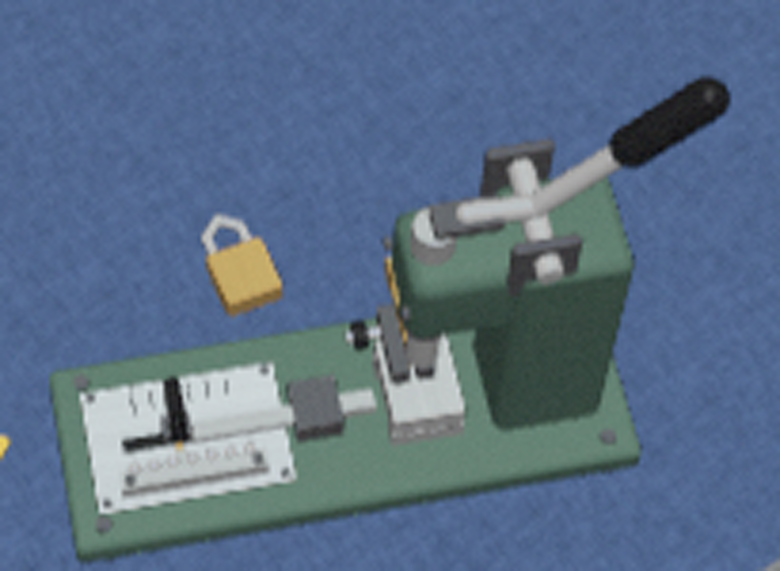

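View pics/z_top.png

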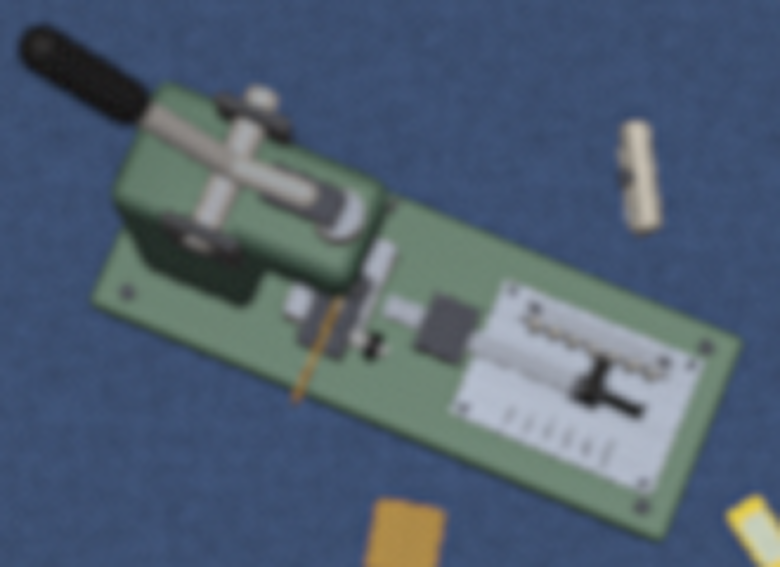

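The scene view (×3.8 crop) shows the lever standing at crop (175,405), with the black slot trailing home-side to (130,443). The top view (×4.7) shows the lever at about (597,375) and the head to the upper left. Next I fit the base outline.

```bash
python3 - <<'E'
from h import *
R={}
for n in ["scene","top"]:
    z=np.load(f"{n}0.npz");p,d=z['p'],z['d'];m=arm.camera_model(n)
    W=deproj(m,d); hsv=cv2.cvtColor(p,cv2.COLOR_RGB2HSV)
    bx={"scene":(235,170,440,320),"top":(225,155,390,275)}[n]
    B=np.zeros((480,640),bool);B[bx[1]:bx[3],bx[0]:bx[2]]=1
    g=B&(d>0)&(W[...,2]>20)&(W[...,2]<36)&(hsv[...,0]<92)&(hsv[...,0]>55)
    g=cv2.morphologyEx(g.astype(np.uint8),cv2.MORPH_OPEN,np.ones((2,2)))
    k,l,st,_=cv2.connectedComponentsWithStats(g);i=1+st[1:,4].argmax()
    # cast rays to z=28
    v,u=np.nonzero(l==i)
    r=np.stack([(u-m['cx'])/m['fx'],(v-m['cy'])/m['fy'],np.ones(len(u))],-1)@m['pose'][:3,:3].T
    o=m['pose'][:3,3];P=o+r*((28-o[2])/r[:,2])[:,None]
    q=cv2.minAreaRect(P[:,:2].astype(np.float32));bp=cv2.boxPoints(q)
    print(n,st[i],np.median(W[l==i][:,2]),q);print(bp)
    c=np.array(q[0]);e=bp[1]-bp[0];f=bp[2]-bp[1];L=e if np.hypot(*e)>np.hypot(*f) else f
    L=L/np.hypot(*L); L=L if L[1]>0 else -L   # +y toward head: world y increasing
    org=c-130*L; print('org',org,'ydir',L,np.degrees(np.arctan2(L[1],L[0])))
    # lever: points z 55..95
    X=np.array([L[1],-L[0]])
    loc=np.stack([(W[...,:2]-org)@X,(W[...,:2]-org)@L,W[...,2]],-1)
    dark=(hsv[...,2]<90)&B&(d>0)
    s=dark&(loc[...,1]<110)&(loc[...,1]>-60)&(abs(loc[...,0])<40)
    vv,uu=np.nonzero(s)
    for a in zip(uu,vv): print(a,loc[a[1],a[0]].round(0),hsv[a[1],a[0],2])
E
```

```text
scene [ 249  256  155   62 3373] 26.741647685983253 ((602.72216796875, -62.82304382324219), (356.6838073730469, 131.4001922607422), 67.10523986816406)
[[ 472.8158   -201.55542 ]
 [ 593.8644   -252.6753  ]
 [ 732.62854    75.90933 ]
 [ 611.57996   127.029205]]
org [ 552.14700699 -182.58177948] ydir [0.3890397 0.921221 ] 67.10524
(np.int64(279), np.int64(269)) [-19.  22.  88.] 84
(np.int64(280), np.int64(269)) [-21.  24.  84.] 57
(np.int64(278), np.int64(270)) [-20.  19.  82.] 55
(np.int64(279), np.int64(270)) [-15.  21.  91.] 42
(np.int64(280), np.int64(270)) [-16.  24.  87.] 40
(np.int64(281), np.int64(270)) [-15.  26.  90.] 37
(np.int64(278), np.int64(271)) [-16.  19.  86.] 66
(np.int64(279), np.int64(271)) [-11.  21.  93.] 34
(np.int64(280), np.int64(271)) [-14.  23.  87.] 42
(np.int64(281), np.int64(271)) [-14.  26.  87.] 40
(np.int64(310), np.int64(271)) [-33.  97.  26.] 86
(np.int64(278), np.int64(272)) [-14.  19.  84.] 68
(np.int64(279), np.int64(272)) [-9. 20. 92.] 45
(np.int64(280), np.int64(272)) [-10.  23.  90.] 46
(np.int64(281), np.int64(272)) [-11.  25.  88.] 37
(np.int6
[... 7830 characters left out ...]
64(239)) [ 2. 84. 30.] 53
(np.int64(354), np.int64(239)) [ 3. 81. 33.] 54
(np.int64(355), np.int64(239)) [ 5. 78. 28.] 71
(np.int64(349), np.int64(240)) [-10.  94.  65.] 77
(np.int64(350), np.int64(240)) [-6. 91. 44.] 74
(np.int64(354), np.int64(240)) [ 1. 80. 26.] 74
(np.int64(355), np.int64(240)) [ 2. 78. 30.] 54
(np.int64(356), np.int64(240)) [ 3. 75. 29.] 52
(np.int64(357), np.int64(240)) [ 4. 73. 30.] 70
(np.int64(356), np.int64(241)) [-1. 74. 35.] 76
(np.int64(357), np.int64(241)) [ 1. 72. 34.] 55
(np.int64(358), np.int64(241)) [ 2. 69. 31.] 50
(np.int64(359), np.int64(241)) [ 3. 67. 31.] 61
(np.int64(358), np.int64(242)) [ 0. 68. 28.] 79
(np.int64(359), np.int64(242)) [ 0. 66. 33.] 69
```

Emit:
servo_tool --rows '[{"x": -3.0,"y": 1.75,"fingers": 0},{"x": -3.0,"y": 1.75,"fingers": 0},{"x": -3.0,"y": 1.75,"fingers": 0},{"x": -3.0,"y": 1.75,"fingers": 0},{"x": -3.0,"y": 1.75,"fingers": 0},{"x": -3.0,"y": 1.75,"fingers": 0},{"x": -3.0,"y": 1.75,"fingers": 0},{"x": -3.0,"y": 1.75,"fingers": 0},{"x": -3.0,"y": 1.75,"fingers": 0},{"x": -3.0,"y": 1.75,"fingers": 0}]'

```text
invalid input at $.rows[0]: expected keys fingers, x, y, z, turn
```

Emit:
servo_tool --rows '[{"x": -3.0,"y": 1.75,"fingers": 0},{"x": -3.0,"y": 1.75,"fingers": 0},{"x": -3.0,"y": 1.75,"fingers": 0},{"turn": -6.83},{"turn": -6.83},{"turn": -6.83},{"turn": -6.83},{"turn": -6.83},{"turn": -6.83},{}]'

```text
invalid input at $.rows[0]: expected keys fingers, x, y, z, turn
```

```bash
python3 - <<'E'
from h import *
from scipy.spatial.transform import Rotation as R
s=arm.read_state();print(s['clock'],s['position'],s['gripper_width'],R.from_quat(s['ee_rot']).as_matrix().round(4),s['contact_force'])
m=arm.camera_model('wrist');print(m)
p,d=arm.get_image("wrist");cv2.imwrite("pics/w1.png",p[:,:,::-1]);np.savez("w1.npz",p=p,d=d)
E
```

```text
0.1 [ 274.89609325 -560.73399107  230.33357474] 85.54709021973291 [[-8.98e-01 -4.40e-01 -1.00e-03]
 [-4.40e-01  8.98e-01  1.70e-03]
 [ 1.00e-04  1.90e-03 -1.00e+00]] [-0.30582887  0.59742925  0.44211732]
{'fx': 371.64829954431775, 'fy': 371.64829954431775, 'cx': 323.15592647137544, 'cy': 239.79208870379335, 'pose': array([[-4.40422035e-01,  8.54260204e-01,  2.76166499e-01,
         2.03162170e+02],
       [ 8.97789210e-01,  4.18476797e-01,  1.37301510e-01,
        -5.96475668e+02],
       [ 1.72194436e-03,  3.08409913e-01, -9.51251996e-01,
         3.73735509e+02],
       [ 0.00000000e+00,  0.00000000e+00,  0.00000000e+00,
         1.00000000e+00]])}
```

View pics/w1.png

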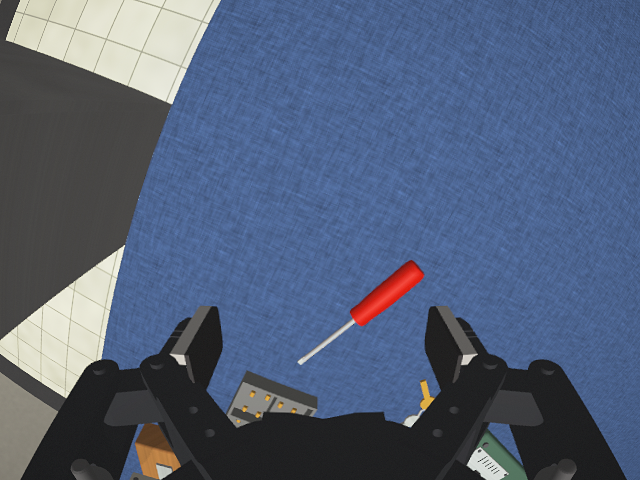

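Emit:
servo_tool --rows '[{"x": -3.0,"y": 1.75,"z": 0,"turn": 0,"fingers": 0},{"x": -3.0,"y": 1.75,"z": 0,"turn": 0,"fingers": 0},{"x": -3.0,"y": 1.75,"z": 0,"turn": 0,"fingers": 0},{"x": -3.0,"y": 1.75,"z": 0,"turn": 0,"fingers": 0},{"x": -3.0,"y": 1.75,"z": 0,"turn": 0,"fingers": 0},{"x": -3.0,"y": 1.75,"z": 0,"turn": 0,"fingers": 0},{"x": -3.0,"y": 1.75,"z": 0,"turn": 0,"fingers": 0},{"x": -3.0,"y": 1.75,"z": 0,"turn": 0,"fingers": 0},{"x": -3.0,"y": 1.75,"z": 0,"turn": 0,"fingers": 0},{"x": -3.0,"y": 1.75,"z": 0,"turn": 0,"fingers": 0}]'

```text
clock: 0.98
position: [467.9, -270.3, 231.2]
ee_rot: [-0.226, 0.974, 0.0, -0.0]
contact_force: [-0.5, -0.9, 0.5]
gripper_width: -0.5
```

Emit:
servo_tool --rows '[{"x": -3.0,"y": 1.75,"z": 0,"turn": 0,"fingers": 0},{"x": -3.0,"y": 1.75,"z": 0,"turn": 0,"fingers": 0},{"x": -3.0,"y": 1.75,"z": 0,"turn": 0,"fingers": 0},{"x": 0,"y": 0,"z": 0,"turn": -6.83,"fingers": 0},{"x": 0,"y": 0,"z": 0,"turn": -6.83,"fingers": 0},{"x": 0,"y": 0,"z": 0,"turn": -6.83,"fingers": 0},{"x": 0,"y": 0,"z": 0,"turn": -6.83,"fingers": 0},{"x": 0,"y": 0,"z": 0,"turn": -6.83,"fingers": 0},{"x": 0,"y": 0,"z": 0,"turn": -6.83,"fingers": 0},{"x": 0,"y": 0,"z": 0,"turn": 0,"fingers": 0}]'

```text
clock: 1.82
position: [525.0, -185.1, 231.0]
ee_rot: [-0.553, 0.833, 0.0, -0.0]
contact_force: [0.2, -0.8, 0.6]
gripper_width: -0.1
```

```bash
python3 - <<'E'
from h import *
from scipy.spatial.transform import Rotation as R
s=arm.read_state();print(s['clock'],s['position'],s['gripper_width'],R.from_quat(s['ee_rot']).as_matrix().round(4),s['contact_force'])
m=arm.camera_model('wrist');print(m['pose'].round(3).tolist())
p,d=arm.get_image("wrist");cv2.imwrite("pics/w2.png",p[:,:,::-1]);np.savez("w2.npz",p=p,d=d,pose=m['pose'])
E
```

```text
1.8167 [ 524.9534182  -185.13042506  230.97318603] -0.09770574371032632 [[-3.874e-01 -9.219e-01 -7.000e-04]
 [-9.219e-01  3.874e-01  2.000e-04]
 [ 1.000e-04  8.000e-04 -1.000e+00]] [ 0.22143037 -0.83062991  0.58988587]
[[-0.922, 0.368, 0.119, 493.555], [0.387, 0.877, 0.284, -258.747], [0.0, 0.308, -0.951, 374.371], [0.0, 0.0, 0.0, 1.0]]
```

View pics/w2.png

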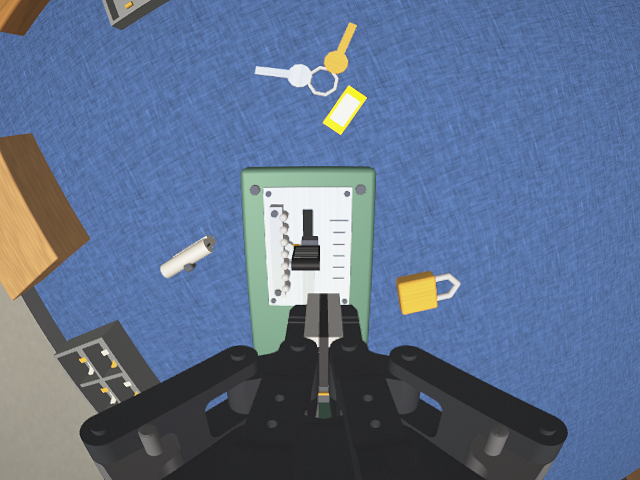

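```bash
cat >> h.py <<'E'
def wray(m,uv):
    uv=np.asarray(uv,float)
    dx=(uv[:,0]-m['cx'])/m['fx'];dy=(uv[:,1]-m['cy'])/m['fy'];t=np.hypot(dx,dy)+1e-12
    return np.stack([np.sin(t)*dx/t,np.sin(t)*dy/t,np.cos(t)],-1)@m['pose'][:3,:3].T
def wcast(m,uv,z):
    r=wray(m,uv);o=m['pose'][:3,3];return (o+r*((z-o[2])/r[:,2])[:,None])[:,:2]
E
python3 - <<'E'
from h import *
z=np.load("w2.npz");p=z['p'];m=arm.camera_model('wrist');m['pose']=z['pose']
hsv=cv2.cvtColor(p,cv2.COLOR_RGB2HSV)
g=((hsv[...,0]>55)&(hsv[...,0]<88)&(hsv[...,2]>100)).astype(np.uint8)
g[:160]=0;g[300:]=0;g[:,:235]=0;g[:,385:]=0
v,u=np.nonzero(g);P=wcast(m,np.stack([u,v],-1),28)
q=cv2.minAreaRect(P.astype(np.float32));bp=cv2.boxPoints(q);print(q,bp)
im=p[160:310,230:390,::-1];cv2.imwrite("pics/w2z.png",cv2.resize(im,None,fx=3.9,fy=3.9,interpolation=cv2.INTER_CUBIC))
E
```

```text
((549.7055053710938, -163.25778198242188), (136.2935791015625, 127.83576202392578), 67.3162612915039) [[ 464.4514   -201.48369 ]
 [ 582.3988   -250.78282 ]
 [ 634.9596   -125.031876]
 [ 517.0122    -75.73274 ]]
```

View pics/w2z.png

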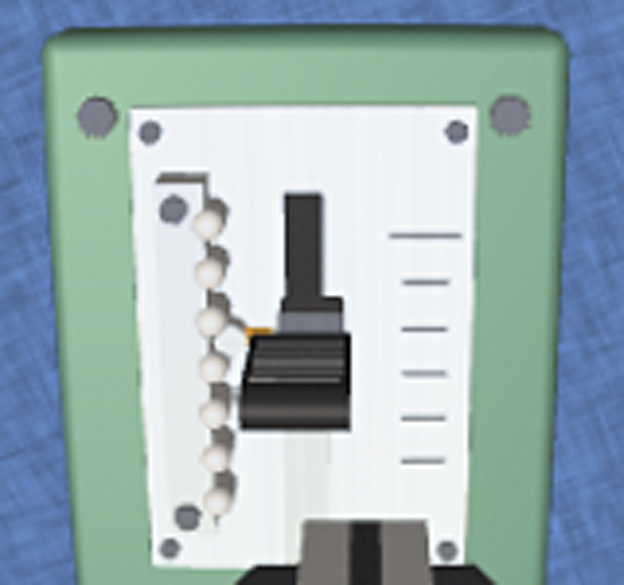

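```bash
python3 - <<'E'
from h import *
z=np.load("w2.npz");m=arm.camera_model('wrist');m['pose']=z['pose']
C=lambda a,zz:wcast(m,np.array(a)/3.9+[230-.4,160-.4],zz)
a=np.radians(67.1);L=np.array([np.cos(a),np.sin(a)]);X=np.array([L[1],-L[0]])
t=C([(426,235),(425,282),(424,328),(424,373),(423,417),(423,460)],30)
print('ticks y',(t-t[0])@L, 't0',t[0]);
e=C([(300,35)],28);print('edge rel tick0',(e-t[0])@L)
pl=C([(296,384),(296,428)],89);print('paddle rel t0',(pl-t[0])@L)
b=C([(300,332)],48);print('paddle base',(b-t[0])@L)
sl=C([(305,195),(287,250),(322,250)],30);print('slot end',(sl-t[0])@L)
mid=(sl[1]+sl[2])/2; c=pl.mean(0); q=C([(130,107),(475,107)],30).mean(0)
print('x ref: slot',mid@X,'paddle',c@X,'plate',q@X)
for n,v in (('mid',mid),('tick0',t[0])):print(n,v)
O=X*np.mean([mid@X])+L*(t[0]@L);print('origin tick0-based',O)
s=arm.read_state();T=s['position'][:2];print('TCP loc',(T-O)@X,(T-O)@L)
E
```

```text
ticks y [ 0.         12.07086922 24.11462995 36.14683822 48.18250441 60.23426759] t0 [ 514.95822976 -168.50939652]
edge rel tick0 [-49.09666703]
paddle rel t0 [16.81774397 26.85330261]
paddle base [19.1417266]
slot end [-10.04304169   3.89720757   3.88911793]
x ref: slot 569.8523238079775 paddle 569.5392271820173 plate 570.2489402618739
mid [ 544.02514123 -176.56148746]
tick0 [ 514.95822976 -168.50939652]
origin tick0-based [ 542.51021836 -180.14781217]
TCP loc -14.206666413074986 -11.419098209692498
```

The ×3.9 crop of the wrist view shows six ticks, crop rows 235 to 460, spaced 12 mm. The lever's home face starts at row 332, so the lever sits in click two. I now place the closed fingers on the head side and go down.

Emit:
servo_tool --rows '[{"x": -3.2,"y": -0.7,"z": 0,"turn": 0,"fingers": 0},{"x": -3.2,"y": -0.7,"z": 0,"turn": 0,"fingers": 0},{"x": 0,"y": 0,"z": 3,"turn": 0,"fingers": 0},{"x": 0,"y": 0,"z": 3,"turn": 0,"fingers": 0},{"x": 0,"y": 0,"z": 3,"turn": 0,"fingers": 0},{"x": 0,"y": 0,"z": 2,"turn": 0,"fingers": 0},{"x": 0,"y": 0,"z": 0,"turn": 0,"fingers": 0}]'

```text
clock: 2.45
position: [559.5, -131.4, 116.3]
ee_rot: [-0.551, 0.834, 0.003, -0.004]
contact_force: [-0.0, -0.4, 0.2]
gripper_width: 0.6
```

```bash
cat >> h.py <<'E'
A=np.radians(67.1);L=np.array([np.cos(A),np.sin(A)]);X=np.array([L[1],-L[0]]);O=np.array([542.5,-180.1])
def st():
    s=arm.read_state();T=s['position'];f=s['contact_force']
    print('t',s['clock'],'loc x %.1f y %.1f z %.1f'%((T[:2]-O)@X,(T[:2]-O)@L,T[2]),'F X %.1f Y %.1f Z %.1f'%(f[:2]@X,f[:2]@L,f[2]),'w',s['gripper_width'])
def snap(n):
    m=arm.camera_model('wrist');p,d=arm.get_image("wrist");cv2.imwrite(f"pics/{n}.png",p[:,:,::-1]);np.savez(n+".npz",p=p,d=d,pose=m['pose']);return p,m
E
python3 -c "
from h import *
st();snap('w3')"
```

```text
t 2.45 loc x -3.3 y 51.5 z 116.3 F X 0.1 Y -0.4 Z 0.2 w 0.599236084841671
```

View pics/w3.png

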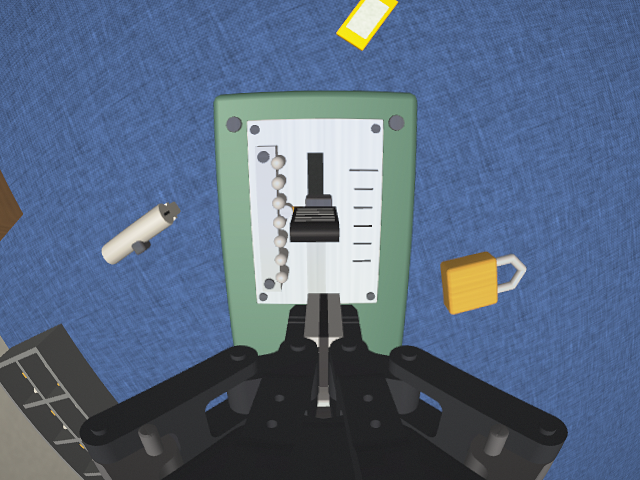

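The fingers at (324,300) are on the head side of the lever at (315,222), with clearance. I descend and correct sideways.

Emit:
servo_tool --rows '[{"x": 0,"y": -0.3,"z": 2.5,"turn": 0,"fingers": 0},{"x": 0,"y": 0,"z": 2.0,"turn": 0,"fingers": 0},{"x": 0,"y": 0,"z": 1.2,"turn": 0,"fingers": 0},{"x": 0,"y": 0,"z": 0,"turn": 0,"fingers": 0},{"x": 0,"y": 0,"z": 0,"turn": 0,"fingers": 0}]'

```text
clock: 2.92
position: [566.8, -133.1, 65.7]
ee_rot: [-0.552, 0.834, -0.001, 0.001]
contact_force: [0.3, 0.2, 0.5]
gripper_width: -0.1
```

```bash
python3 -c "
from h import *
st();snap('w4')"
```

```text
t 2.9167 loc x 4.1 y 52.8 z 65.7 F X 0.2 Y 0.3 Z 0.5 w -0.14172695237578556
```

View pics/w4.png

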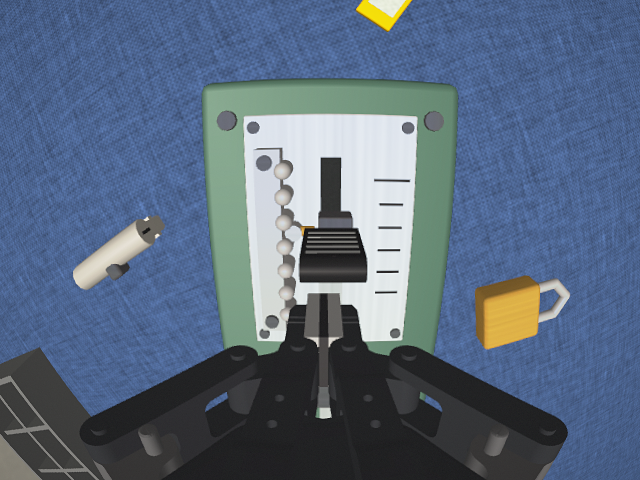

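Emit:
servo_tool --rows '[{"x": 0,"y": 0.35,"z": 0.6,"turn": 0,"fingers": 0},{"x": 0.4,"y": 0,"z": 0,"turn": 0,"fingers": 0},{"x": 0.4,"y": 0,"z": 0,"turn": 0,"fingers": 0},{"x": 0.3,"y": 0,"z": 0,"turn": 0,"fingers": 0},{"x": 0.3,"y": 0,"z": 0,"turn": 0,"fingers": 0},{"x": 0.2,"y": 0,"z": 0,"turn": 0,"fingers": 0},{"x": 0,"y": 0,"z": 0,"turn": 0,"fingers": 0}]'

```text
clock: 3.55
position: [556.7, -145.7, 58.9]
ee_rot: [-0.553, 0.833, -0.0, 0.001]
contact_force: [0.5, 3.0, 1.7]
gripper_width: -0.2
```

```bash
python3 -c "
from h import *
st()"
```

```text
t 3.55 loc x -0.3 y 37.2 z 58.9 F X -0.7 Y 3.0 Z 1.7 w -0.2320226055474762
```

Emit:
servo_tool --rows '[{"x": 0.2,"y": 0,"z": 0,"turn": 0,"fingers": 0},{"x": 0.2,"y": 0,"z": 0,"turn": 0,"fingers": 0},{"x": 0.2,"y": 0,"z": 0,"turn": 0,"fingers": 0},{"x": 0.2,"y": 0,"z": 0,"turn": 0,"fingers": 0},{"x": 0,"y": 0,"z": 0,"turn": 0,"fingers": 0},{"x": 0,"y": 0,"z": 0,"turn": 0,"fingers": 0}]'

```text
clock: 4.05
position: [553.2, -153.6, 58.3]
ee_rot: [-0.552, 0.834, 0.0, 0.0]
contact_force: [-0.5, 3.3, 0.3]
gripper_width: 0.2
```

```bash
python3 -c "
from h import *
st();snap('w5')"
```

```text
t 4.05 loc x -0.4 y 28.6 z 58.3 F X -1.7 Y 2.9 Z 0.3 w 0.22054478937437813
```

View pics/w5.png

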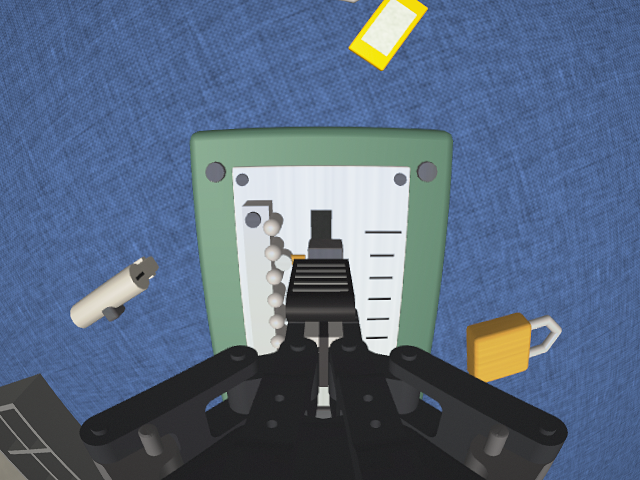

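The lever's pointer (298,258) is now next to the first-click tick (row 255). I continue to the home stop.

Emit:
servo_tool --rows '[{"x": 0.2,"y": 0,"z": 0,"turn": 0,"fingers": 0},{"x": 0.2,"y": 0,"z": 0,"turn": 0,"fingers": 0},{"x": 0.2,"y": 0,"z": 0,"turn": 0,"fingers": 0},{"x": 0.2,"y": 0,"z": 0,"turn": 0,"fingers": 0},{"x": 0.2,"y": 0,"z": 0,"turn": 0,"fingers": 0},{"x": 0.1,"y": 0,"z": 0,"turn": 0,"fingers": 0},{"x": 0.0,"y": 0,"z": 0,"turn": 0,"fingers": 0}]'

```text
clock: 4.68
position: [548.5, -164.3, 58.2]
ee_rot: [-0.552, 0.834, 0.0, -0.0]
contact_force: [-1.1, -0.7, -0.6]
gripper_width: 0.1
```

```bash
python3 -c "
from h import *
st()"
```

```text
t 4.6833 loc x -0.6 y 16.9 z 58.2 F X -0.8 Y -1.1 Z -0.6 w 0.11809794958777048
```

Emit:
servo_tool --rows '[{"x": 0.2,"y": 0,"z": 0,"turn": 0,"fingers": 0},{"x": 0.0,"y": 0,"z": 0,"turn": 0,"fingers": 0},{"x": 0.0,"y": 0,"z": 0,"turn": 0,"fingers": 0}]'

```text
clock: 4.93
position: [548.5, -164.5, 58.2]
ee_rot: [-0.553, 0.833, 0.0, 0.001]
contact_force: [0.7, 6.5, 0.1]
gripper_width: -0.3
```

```bash
python3 -c "
from h import *
st();snap('w6')"
```

```text
t 4.9333 loc x -0.5 y 16.7 z 58.2 F X -1.9 Y 6.3 Z 0.1 w -0.3054294693764026
```

View pics/w6.png

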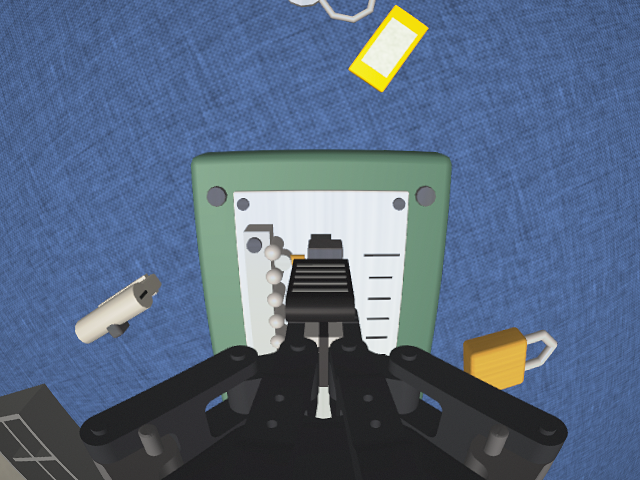

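The pointer (298,257) lines up with the home tick (row 255), and the lever no longer moves. I press a bit harder to confirm the stop.

Emit:
servo_tool --rows '[{"x": 0.2,"y": 0,"z": 0,"turn": 0,"fingers": 0},{"x": 0.0,"y": 0,"z": 0,"turn": 0,"fingers": 0},{"x": 0.0,"y": 0,"z": 0,"turn": 0,"fingers": 0}]'

```text
clock: 5.23
position: [548.5, -164.6, 58.3]
ee_rot: [-0.553, 0.833, 0.001, 0.002]
contact_force: [1.1, 13.4, 1.4]
gripper_width: 0.1
```

```bash
python3 -c "
from h import *
st()"
```

```text
t 5.2333 loc x -0.5 y 16.6 z 58.3 F X -4.2 Y 12.8 Z 1.4 w 0.13848091825667805
```

Home stop confirmed: 13 N with no further motion. I back off, lift over, and go down on the home side.

Emit:
servo_tool --rows '[{"x": -0.9,"y": 0,"z": 0,"turn": 0,"fingers": 0},{"x": 0,"y": 0,"z": 0,"turn": 0,"fingers": 0},{"x": 0,"y": 0,"z": -3,"turn": 0,"fingers": 0},{"x": 0,"y": 0,"z": -2.5,"turn": 0,"fingers": 0},{"x": 0,"y": 0,"z": 0,"turn": 0,"fingers": 0},{"x": 2.4,"y": 0,"z": 0,"turn": 0,"fingers": 0},{"x": 2.4,"y": 0,"z": 0,"turn": 0,"fingers": 0},{"x": 0,"y": 0,"z": 0,"turn": 0,"fingers": 0},{"x": 0,"y": 0,"z": 0,"turn": 0,"fingers": 0}]'

```text
clock: 5.98
position: [531.3, -204.7, 113.1]
ee_rot: [-0.552, 0.834, 0.0, -0.0]
contact_force: [1.3, -0.0, -0.3]
gripper_width: 0.0
```

```bash
python3 -c "
from h import *
st()
p,d=arm.get_image('scene');cv2.imwrite('pics/s2.png',cv2.resize(p[200:340,230:420,::-1],None,fx=4,fy=4,interpolation=2))"
```

```text
t 5.9833 loc x -0.8 y -27.0 z 113.1 F X 1.2 Y 0.5 Z -0.3 w 0.03045831453523343
```

View pics/s2.png

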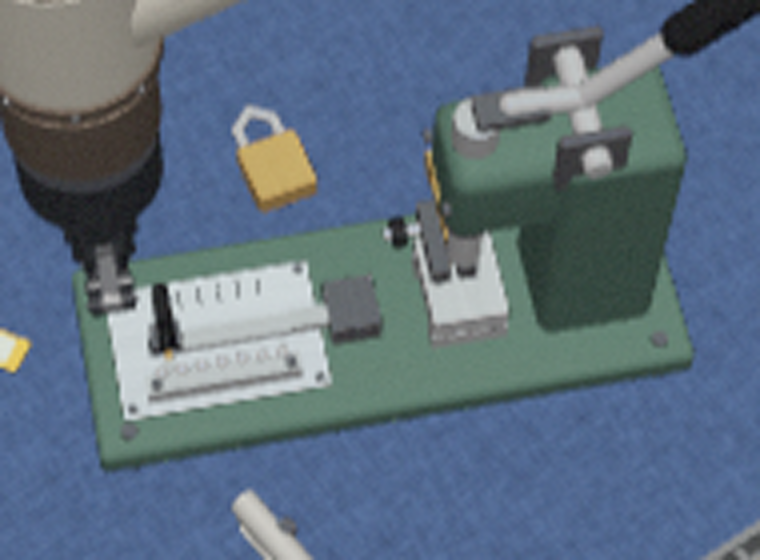

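The lever (165,320) is at home, with the other ticks free on its head side. I descend and approach.

Emit:
servo_tool --rows '[{"x": 0,"y": 0,"z": 2.5,"turn": 0,"fingers": 0},{"x": 0,"y": 0,"z": 2.0,"turn": 0,"fingers": 0},{"x": 0,"y": 0,"z": 1.0,"turn": 0,"fingers": 0},{"x": 0,"y": 0,"z": 0,"turn": 0,"fingers": 0},{"x": -0.4,"y": 0,"z": 0,"turn": 0,"fingers": 0},{"x": -0.4,"y": 0,"z": 0,"turn": 0,"fingers": 0},{"x": 0,"y": 0,"z": 0,"turn": 0,"fingers": 0}]'

```text
clock: 6.62
position: [536.7, -195.4, 59.6]
ee_rot: [-0.553, 0.833, -0.001, 0.001]
contact_force: [0.2, 0.1, 0.1]
gripper_width: 0.2
```

```bash
python3 -c "
from h import *
st();snap('w7')"
```

```text
t 6.6167 loc x 0.6 y -16.3 z 59.6 F X 0.2 Y 0.1 Z 0.1 w 0.16504419219976796
```

View pics/w7.png

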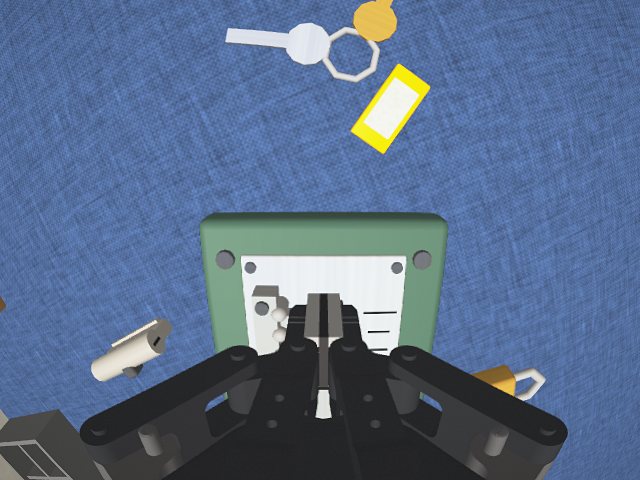

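The fingers are just behind the lever, which they hide. I push in small steps.

Emit:
servo_tool --rows '[{"x": -0.15,"y": 0,"z": 0,"turn": 0,"fingers": 0},{"x": -0.15,"y": 0,"z": 0,"turn": 0,"fingers": 0},{"x": 0,"y": 0,"z": 0,"turn": 0,"fingers": 0}]'

```text
clock: 6.92
position: [536.7, -193.8, 59.1]
ee_rot: [-0.553, 0.833, -0.001, 0.0]
contact_force: [-0.9, -3.0, 1.9]
gripper_width: -0.3
```

Emit:
servo_tool --rows '[{"x": -0.15,"y": 0,"z": 0,"turn": 0,"fingers": 0},{"x": -0.15,"y": 0,"z": 0,"turn": 0,"fingers": 0},{"x": 0,"y": 0,"z": 0,"turn": 0,"fingers": 0}]'

```text
clock: 7.17
position: [537.5, -191.7, 59.1]
ee_rot: [-0.552, 0.834, -0.001, -0.0]
contact_force: [-0.0, -3.1, 2.4]
gripper_width: 0.2
```

```bash
python3 -c "
from h import *
st()"
```

```text
t 7.1667 loc x -0.1 y -12.7 z 59.1 F X 1.2 Y -2.8 Z 2.4 w 0.22626149607275345
```

Emit:
servo_tool --rows '[{"x": -0.15,"y": 0,"z": 0,"turn": 0,"fingers": 0},{"x": -0.15,"y": 0,"z": 0,"turn": 0,"fingers": 0},{"x": 0,"y": 0,"z": 0,"turn": 0,"fingers": 0}]'

```text
clock: 7.42
position: [539.0, -187.5, 58.5]
ee_rot: [-0.552, 0.834, -0.0, 0.0]
contact_force: [0.2, -0.0, -0.1]
gripper_width: -0.3
```

```bash
python3 -c "
from h import *
st()
p,d=arm.get_image('scene');cv2.imwrite('pics/s3.png',cv2.resize(p[230:330,230:400,::-1],None,fx=4.5,fy=4.5,interpolation=2))"
```

```text
t 7.4167 loc x -0.4 y -8.2 z 58.5 F X 0.2 Y 0.1 Z -0.1 w -0.3011675709374946
```

View pics/s3.png

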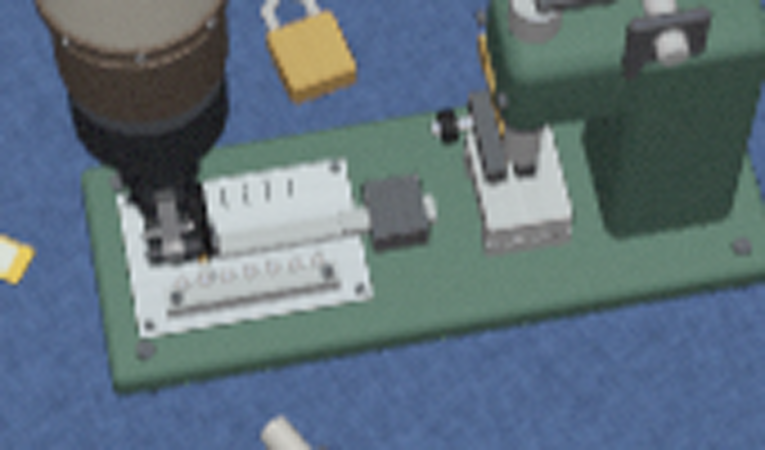

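Click one: the force vanished and the lever stands ahead of the finger, with its pointer at (203,258). On to click two.

Emit:
servo_tool --rows '[{"x": -0.2,"y": 0,"z": 0,"turn": 0,"fingers": 0},{"x": -0.2,"y": 0,"z": 0,"turn": 0,"fingers": 0},{"x": -0.15,"y": 0,"z": 0,"turn": 0,"fingers": 0},{"x": -0.15,"y": 0,"z": 0,"turn": 0,"fingers": 0},{"x": 0,"y": 0,"z": 0,"turn": 0,"fingers": 0}]'

```text
clock: 7.88
position: [540.9, -182.3, 58.1]
ee_rot: [-0.553, 0.833, -0.0, -0.001]
contact_force: [-0.5, -6.3, 0.4]
gripper_width: 0.2
```

Emit:
servo_tool --rows '[{"x": -0.15,"y": 0,"z": 0,"turn": 0,"fingers": 0},{"x": -0.15,"y": 0,"z": 0,"turn": 0,"fingers": 0},{"x": 0,"y": 0,"z": 0,"turn": 0,"fingers": 0}]'

```text
clock: 8.13
position: [542.2, -179.2, 58.1]
ee_rot: [-0.552, 0.834, 0.0, -0.001]
contact_force: [-0.6, -2.4, -0.1]
gripper_width: -0.2
```

```bash
python3 -c "
from h import *
st()"
```

```text
t 8.1333 loc x -0.6 y 0.8 z 58.1 F X 0.3 Y -2.4 Z -0.1 w -0.20894606613747546
```

Emit:
servo_tool --rows '[{"x": -0.15,"y": 0,"z": 0,"turn": 0,"fingers": 0},{"x": -0.1,"y": 0,"z": 0,"turn": 0,"fingers": 0},{"x": 0,"y": 0,"z": 0,"turn": 0,"fingers": 0}]'

```text
clock: 8.38
position: [543.9, -175.5, 58.2]
ee_rot: [-0.553, 0.833, 0.0, 0.0]
contact_force: [0.2, 0.7, 0.4]
gripper_width: 0.1
```

```bash
python3 -c "
from h import *
st()
p,d=arm.get_image('scene');cv2.imwrite('pics/s4.png',cv2.resize(p[230:330,230:400,::-1],None,fx=4.5,fy=4.5,interpolation=2))"
```

```text
t 8.3833 loc x -0.4 y 4.8 z 58.2 F X -0.1 Y 0.7 Z 0.4 w 0.07779635685507312
```

View pics/s4.png

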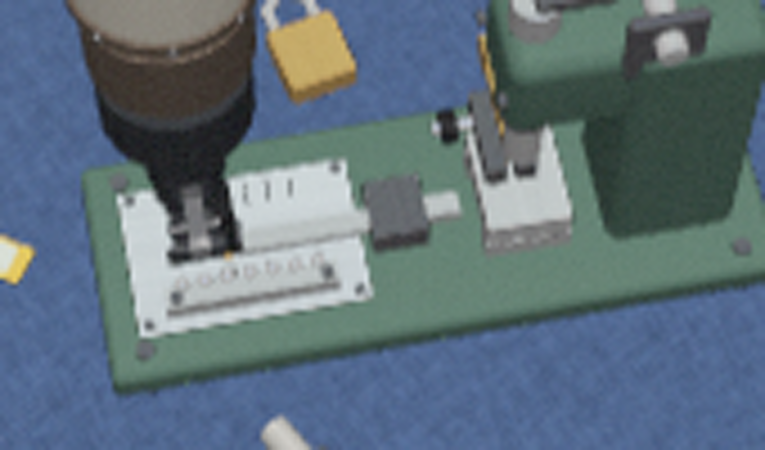

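Click two: pointer at (228,256), three ticks left, no force. Now the third, carefully.

Emit:
servo_tool --rows '[{"x": -0.2,"y": 0,"z": 0,"turn": 0,"fingers": 0},{"x": -0.15,"y": 0,"z": 0,"turn": 0,"fingers": 0},{"x": -0.15,"y": 0,"z": 0,"turn": 0,"fingers": 0},{"x": -0.15,"y": 0,"z": 0,"turn": 0,"fingers": 0},{"x": 0,"y": 0,"z": 0,"turn": 0,"fingers": 0}]'

```text
clock: 8.85
position: [545.7, -171.3, 58.4]
ee_rot: [-0.553, 0.833, -0.0, -0.001]
contact_force: [-2.1, -6.2, 0.6]
gripper_width: 0.1
```

Emit:
servo_tool --rows '[{"x": -0.15,"y": 0,"z": 0,"turn": 0,"fingers": 0},{"x": 0,"y": 0,"z": 0,"turn": 0,"fingers": 0},{"x": 0,"y": 0,"z": 0,"turn": 0,"fingers": 0}]'

```text
clock: 9.1
position: [546.4, -169.8, 58.4]
ee_rot: [-0.553, 0.834, -0.0, -0.001]
contact_force: [-0.3, -4.7, 0.3]
gripper_width: 0.3
```

```bash
python3 -c "
from h import *
st()"
```

```text
t 9.1 loc x -0.4 y 11.0 z 58.4 F X 1.6 Y -4.4 Z 0.3 w 0.3110554823214535
```

Emit:
servo_tool --rows '[{"x": -0.15,"y": 0,"z": 0,"turn": 0,"fingers": 0},{"x": 0,"y": 0,"z": 0,"turn": 0,"fingers": 0}]'

```text
clock: 9.27
position: [547.2, -167.8, 58.4]
ee_rot: [-0.553, 0.833, -0.0, -0.0]
contact_force: [-0.3, -1.3, 0.5]
gripper_width: -0.1
```

```bash
python3 -c "
from h import *
st()"
```

```text
t 9.2667 loc x -0.4 y 13.2 z 58.4 F X 0.2 Y -1.3 Z 0.5 w -0.11715242054962371
```

Emit:
servo_tool --rows '[{"x": -0.1,"y": 0,"z": 0,"turn": 0,"fingers": 0},{"x": 0,"y": 0,"z": 0,"turn": 0,"fingers": 0}]'

```text
clock: 9.43
position: [548.0, -166.2, 58.4]
ee_rot: [-0.553, 0.833, 0.0, 0.0]
contact_force: [-0.3, -0.7, -0.5]
gripper_width: -0.1
```

```bash
python3 -c "
from h import *
st()
p,d=arm.get_image('scene');cv2.imwrite('pics/s5.png',cv2.resize(p[230:330,230:400,::-1],None,fx=4.5,fy=4.5,interpolation=2))"
```

```text
t 9.4333 loc x -0.4 y 15.0 z 58.4 F X 0.0 Y -0.8 Z -0.5 w -0.10869463912855386
```

View pics/s5.png

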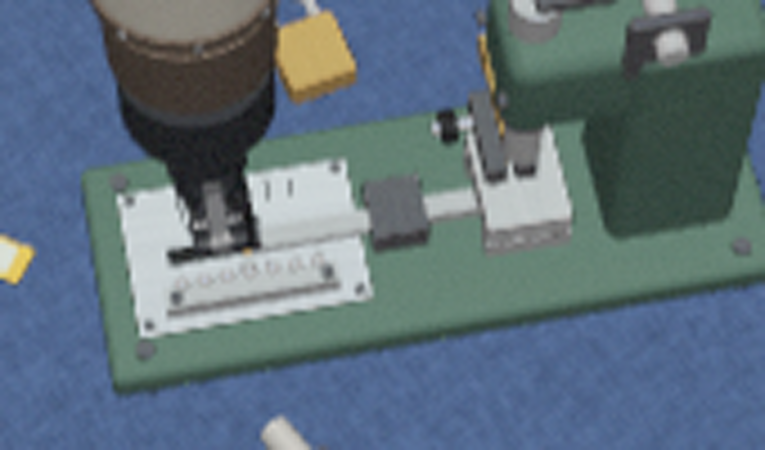

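The third click snapped: pointer at about (248,252), two ticks left, no contact force. I retreat home-side, then up, and check.

Emit:
servo_tool --rows '[{"x": 1,"y": 0,"z": 0,"turn": 0,"fingers": 0},{"x": 1.5,"y": 0,"z": 0,"turn": 0,"fingers": 0},{"x": 0,"y": 0,"z": -3,"turn": 0,"fingers": 0},{"x": 0,"y": 0,"z": -3,"turn": 0,"fingers": 0},{"x": 1,"y": 0,"z": -3,"turn": 0,"fingers": 0},{"x": 1,"y": 0,"z": -3,"turn": 0,"fingers": 0},{"x": 0,"y": 0,"z": -3,"turn": 0,"fingers": 0},{"x": 0,"y": 0,"z": 0,"turn": 0,"fingers": 0},{"x": 0,"y": 0,"z": 0,"turn": 0,"fingers": 0}]'

```text
clock: 10.23
position: [531.0, -208.3, 210.4]
ee_rot: [-0.553, 0.834, -0.001, 0.002]
contact_force: [-0.7, 0.5, -0.4]
gripper_width: -0.0
```

```bash
python3 -c "
from h import *
st()
p,m=snap('w8');cv2.imwrite('pics/w8z.png',cv2.resize(p[160:310,230:390,::-1],None,fx=3.9,fy=3.9,interpolation=2))
p,d=arm.get_image('scene');cv2.imwrite('pics/s6.png',cv2.resize(p[160:340,180:420,::-1],None,fx=3.2,fy=3.2,interpolation=2))"
```

```text
t 10.2333 loc x 0.3 y -30.4 z 210.4 F X -0.8 Y 0.1 Z -0.4 w -0.026379420235183575
```

View pics/w8.png

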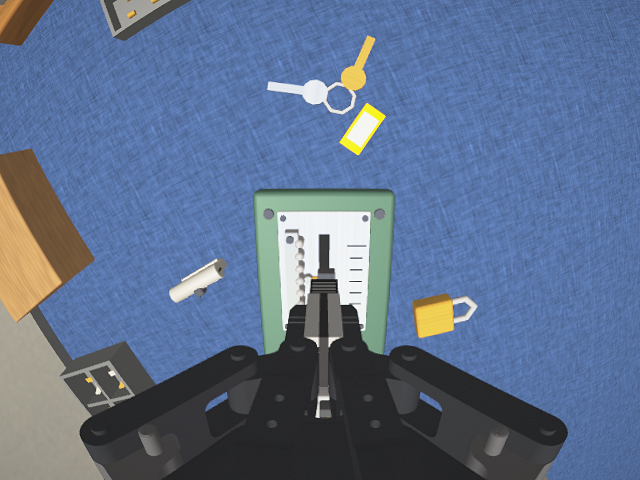

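View pics/s6.png

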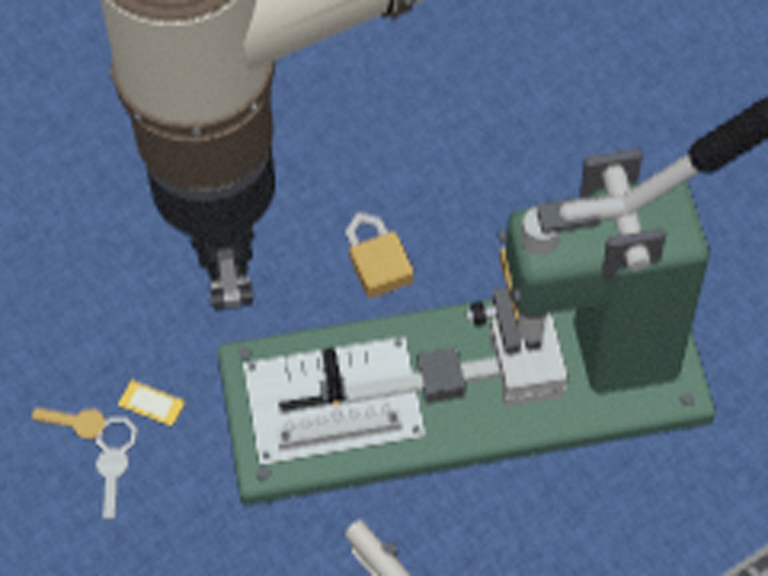

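```bash
python3 - <<'E'
from h import *
for n in ('w2','w8'):
    z=np.load(n+'.npz');p=z['p'].astype(int);m=arm.camera_model('wrist');m['pose']=z['pose']
    o=(p[...,0]-p[...,2]>70)&(p[...,0]>150);o[:,:288]=0;o[:,335:]=0;o[:235]=0;o[:310]=o[:310];o[310:]=0
    v,u=np.nonzero(o);w=wcast(m,[[u.mean(),v.mean()]],38);print(n,len(u),u.mean(),v.mean(),(w-O)@L)
E
```

```text
w2 10 294.6 244.7 [22.49293927]
w8 12 314.5 277.5 [29.02627454]
```

```bash
python3 -c "
from h import *
st()
p,m=snap('w9');cv2.imwrite('pics/w9z.png',cv2.resize(p[180:320,250:400,::-1],None,fx=4.2,fy=4.2,interpolation=2))"
```

```text
t 10.3333 loc x -1.3 y -30.6 z 207.4 F X 0.2 Y 0.1 Z 0.2 w -0.13592067625478726
```

View pics/w9z.png

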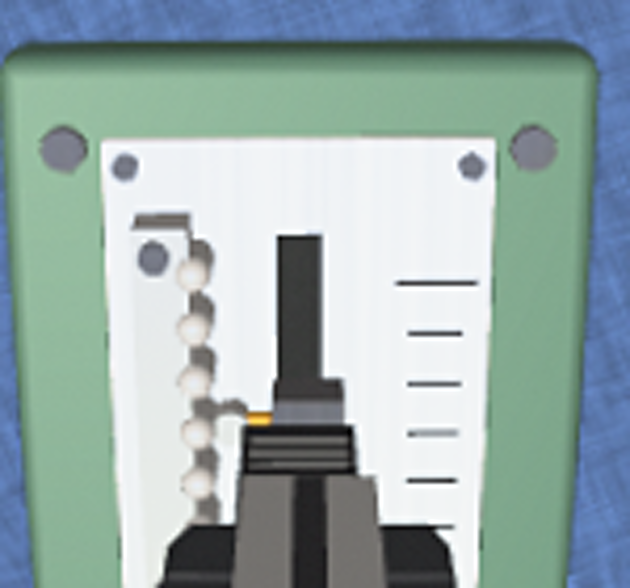

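```bash
python3 - <<'E'
from h import *
def go(n,off,k,ticks,base,pt):
    z=np.load(n+'.npz');m=arm.camera_model('wrist');m['pose']=z['pose']
    C=lambda a,zz:wcast(m,np.array(a)/k+np.array(off)-.4,zz)@L
    t=C(ticks,30);print(n,'ticks',t-t[0])
    for h in (30,34,38,42,46,48): print(h,'base',C([base],h)-t[0],'ptr',C([pt],h)-t[0])
go('w2',(230,160),3.9,[(426,235),(425,282),(424,328),(424,373)],(300,332),(256,332))
go('w9',(250,180),4.2,[(437,283),(435,333),(434,383),(434,433)],(300,425),(258,418))
E
```

```text
w2 ticks [ 0.         12.07086922 24.11462995 36.14683822]
30 base [25.24130017] ptr [25.27137607]
34 base [23.88583938] ptr [23.91556593]
38 base [22.53037858] ptr [22.5597558]
42 base [21.17491779] ptr [21.20394567]
46 base [19.819457] ptr [19.84813553]
48 base [19.1417266] ptr [19.17023046]
w9 ticks [ 0.         11.66640565 23.62245354 35.90596579]
30 base [33.80877381] ptr [32.08887331]
34 base [32.00252864] ptr [30.30407369]
38 base [30.19628346] ptr [28.51927407]
42 base [28.39003829] ptr [26.73447444]
46 base [26.58379312] ptr [24.94967482]
48 base [25.68067053] ptr [24.05727501]
```

Emit:
servo_tool --rows '[{"x": 2,"y": 0,"z": -1,"turn": 0,"fingers": 0},{"x": 2,"y": 0,"z": 0,"turn": 0,"fingers": 0},{"x": 2,"y": 0,"z": 0,"turn": 0,"fingers": 0},{"x": 0,"y": 0,"z": 0,"turn": 0,"fingers": 0},{"x": 0,"y": 0,"z": 0,"turn": 0,"fingers": 0},{"x": 0,"y": 0,"z": 0,"turn": 0,"fingers": 0},{"x": 0,"y": 0,"z": 0,"turn": 0,"fingers": 0},{"x": 0,"y": 0,"z": 0,"turn": 0,"fingers": 0}]'

```text
clock: 11.05
position: [507.1, -262.5, 217.9]
ee_rot: [-0.553, 0.833, 0.0, -0.0]
contact_force: [0.3, -0.1, -1.0]
gripper_width: 0.4
```

```bash
python3 -c "
from h import *
st()
p,d=arm.get_image('scene');cv2.imwrite('pics/s7.png',cv2.resize(p[240:320,240:350,::-1],None,fx=7,fy=7,interpolation=2))
p,d=arm.get_image('top');cv2.imwrite('pics/t7.png',cv2.resize(p[200:275,300:390,::-1],None,fx=7,fy=7,interpolation=2));np.savez('t7.npz',p=p,d=d)"
```

```text
t 11.05 loc x -0.5 y -89.7 z 217.9 F X 0.3 Y 0.1 Z -1.0 w 0.4334475478270019
```

View pics/s7.png

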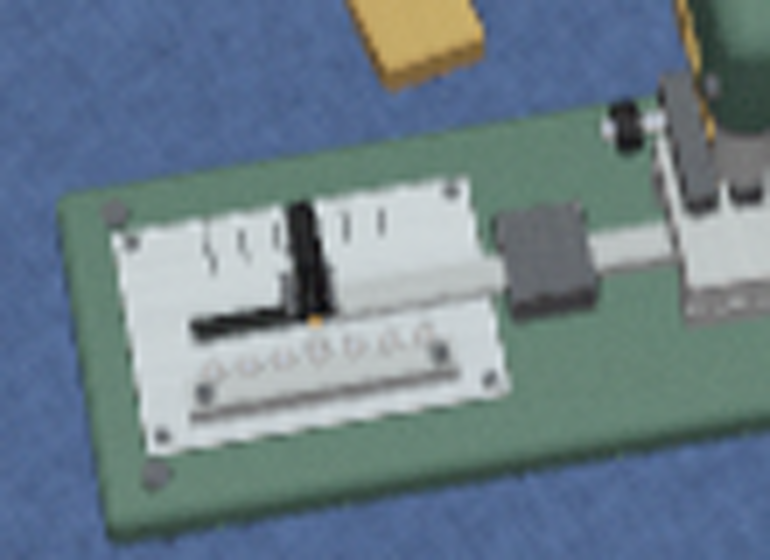

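View pics/t7.png

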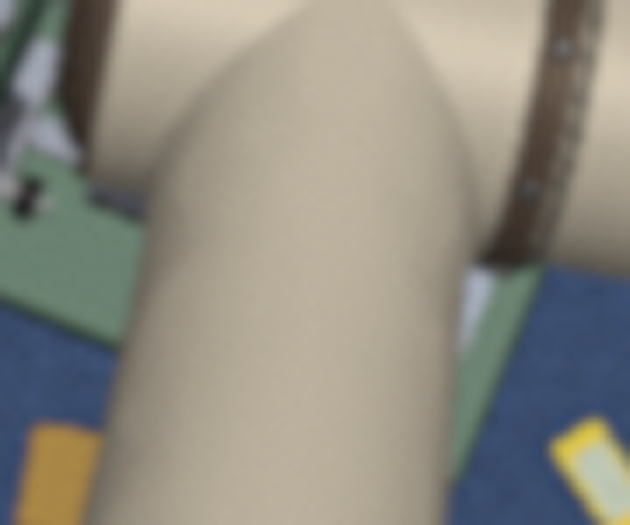

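```bash
python3 - <<'E'
from h import *
m=arm.camera_model('scene')
def lev(p,d):
    W=deproj(m,d);v=cv2.cvtColor(p,cv2.COLOR_RGB2HSV)[...,2]
    y=(W[...,:2]-O)@L;x=(W[...,:2]-O)@X
    s=(v<70)&(W[...,2]>62)&(W[...,2]<100)&(y>-20)&(y<90)&(abs(x)<40);return s.sum(),np.median(y[s]),y[s].mean(),np.median(x[s]),np.nonzero(s)[1].mean(),np.nonzero(s)[0].mean()
z=np.load('scene0.npz');print(lev(z['p'],z['d']))
p,d=arm.get_image('scene');print(lev(p,d))
st()
p,m2=snap('w10');cv2.imwrite('pics/w10z.png',cv2.resize(p[190:340,240:400,::-1],None,fx=3.9,fy=3.9,interpolation=2))
E
```

```text
(np.int64(56), np.float64(24.10888114636913), np.float64(24.140947511682956), np.float64(10.812839903308223), np.float64(280.5892857142857), np.float64(276.30357142857144))
(np.int64(56), np.float64(30.65158150008076), np.float64(30.609024102009048), np.float64(12.158482117505208), np.float64(283.375), np.float64(276.01785714285717))
t 11.2 loc x -0.5 y -89.9 z 218.2 F X -0.6 Y 0.1 Z -0.4 w -0.2921718385578346
```

View pics/w10z.png

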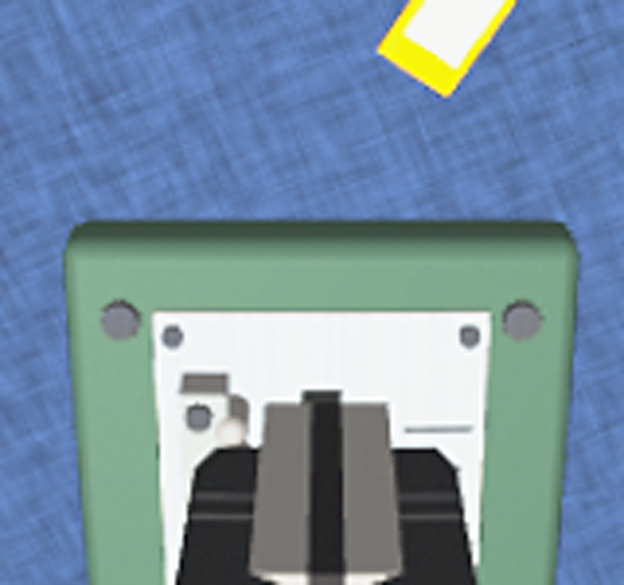

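Measured in the scene camera with depth, the lever has moved only 6.5 mm (24.1 to 30.6). It is balanced on the crest between notches two and three and has not snapped in. I go back and push it a little further.

Emit:
servo_tool --rows '[{"x": -3,"y": 0,"z": 0,"turn": 0,"fingers": 0},{"x": -3,"y": 0,"z": 0,"turn": 0,"fingers": 0},{"x": -2.4,"y": 0,"z": 3,"turn": 0,"fingers": 0},{"x": 0,"y": 0,"z": 3.5,"turn": 0,"fingers": 0},{"x": 0,"y": 0,"z": 3.5,"turn": 0,"fingers": 0},{"x": 0,"y": 0,"z": 3,"turn": 0,"fingers": 0},{"x": 0,"y": 0,"z": 2.5,"turn": 0,"fingers": 0},{"x": 0,"y": 0,"z": 0,"turn": 0,"fingers": 0},{"x": 0,"y": 0,"z": 0,"turn": 0,"fingers": 0},{"x": 0,"y": 0,"z": 0,"turn": 0,"fingers": 0}]'

```text
clock: 12.08
position: [541.0, -186.1, 64.9]
ee_rot: [-0.553, 0.833, -0.001, 0.001]
contact_force: [1.0, 0.2, 0.8]
gripper_width: -0.2
```

```bash
cat >> h.py <<'E'
def lev():
    m=arm.camera_model('scene');p,d=arm.get_image('scene')
    W=deproj(m,d);v=cv2.cvtColor(p,cv2.COLOR_RGB2HSV)[...,2]
    y=(W[...,:2]-O)@L;x=(W[...,:2]-O)@X
    s=(v<70)&(W[...,2]>62)&(W[...,2]<100)&(y>-20)&(y<90)&(abs(x)<40)
    print('lever',s.sum(),np.median(y[s]),np.nonzero(s)[1].mean());return p
E
python3 -c "
from h import *
st()
p=lev()
cv2.imwrite('pics/s8.png',cv2.resize(p[240:320,240:350,::-1],None,fx=7,fy=7,interpolation=2))"
```

```text
t 12.0833 loc x 0.9 y -6.1 z 64.9 F X 0.8 Y 0.5 Z 0.8 w -0.19005274849984824
lever 58 30.573823163672404 283.08620689655174
```

View pics/s8.png

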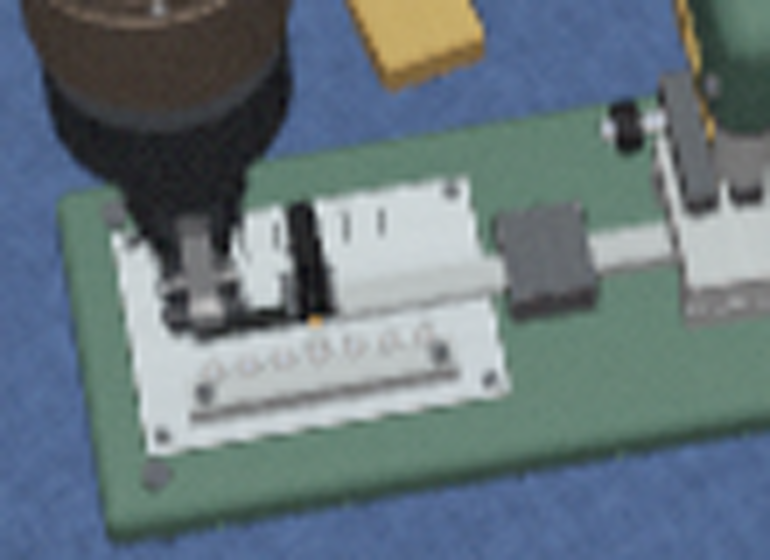

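The finger is behind the lever at (190,300) and the lever at (310,260) is still mid-crest. I approach to just short of contact, then step.

Emit:
servo_tool --rows '[{"x": -0.6,"y": 0,"z": 0.5,"turn": 0,"fingers": 0},{"x": -0.6,"y": 0,"z": 0,"turn": 0,"fingers": 0},{"x": -0.5,"y": 0,"z": 0,"turn": 0,"fingers": 0},{"x": 0,"y": 0,"z": 0,"turn": 0,"fingers": 0},{"x": 0,"y": 0,"z": 0,"turn": 0,"fingers": 0}]'

```text
clock: 12.55
position: [546.6, -169.7, 58.7]
ee_rot: [-0.553, 0.833, -0.0, 0.0]
contact_force: [-0.0, -0.8, 0.0]
gripper_width: -0.0
```

```bash
python3 -c "
from h import *
st()
lev()"
```

```text
t 12.55 loc x -0.3 y 11.2 z 58.7 F X 0.3 Y -0.8 Z 0.0 w -0.015439693771816894
lever 52 30.722743495705863 283.38461538461536
```

Emit:
servo_tool --rows '[{"x": -0.15,"y": 0,"z": 0,"turn": 0,"fingers": 0},{"x": -0.15,"y": 0,"z": 0,"turn": 0,"fingers": 0},{"x": -0.1,"y": 0,"z": 0,"turn": 0,"fingers": 0},{"x": 0,"y": 0,"z": 0,"turn": 0,"fingers": 0},{"x": 0,"y": 0,"z": 0,"turn": 0,"fingers": 0}]'

```text
clock: 13.02
position: [547.7, -166.5, 58.3]
ee_rot: [-0.553, 0.833, 0.0, -0.0]
contact_force: [-0.4, 0.6, -0.4]
gripper_width: -0.4
```

```bash
python3 -c "
from h import *
st()
lev()"
```

```text
t 13.0167 loc x -0.5 y 14.5 z 58.3 F X -0.6 Y 0.4 Z -0.4 w -0.4174826852602363
lever 38 32.23301289357213 284.0263157894737
```

Emit:
servo_tool --rows '[{"x": -0.1,"y": 0,"z": 0,"turn": 0,"fingers": 0},{"x": -0.05,"y": 0,"z": 0,"turn": 0,"fingers": 0},{"x": 0,"y": 0,"z": 0,"turn": 0,"fingers": 0},{"x": 0,"y": 0,"z": 0,"turn": 0,"fingers": 0}]'

```text
clock: 13.4
position: [548.3, -165.1, 58.3]
ee_rot: [-0.553, 0.833, 0.0, 0.0]
contact_force: [-0.5, -0.7, 0.7]
gripper_width: -0.2
```

```bash
python3 -c "
from h import *
st()
p=lev()
cv2.imwrite('pics/s9.png',cv2.resize(p[240:320,240:350,::-1],None,fx=7,fy=7,interpolation=2))"
```

```text
t 13.4 loc x -0.5 y 16.1 z 58.3 F X -0.2 Y -0.9 Z 0.7 w -0.15969239590509707
lever 30 33.13930491027938 284.2
```

View pics/s9.png

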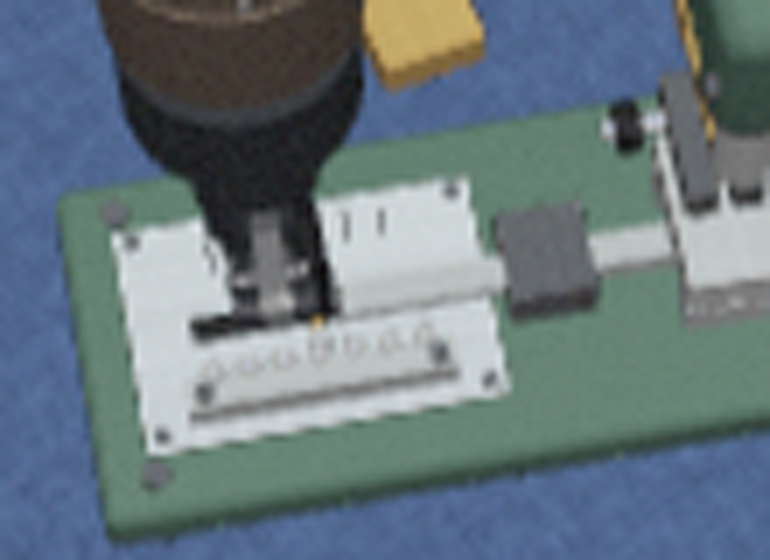

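The lever moved only about 1 mm (pointer 316 to 319) with almost no force, so it is still close to the crest. A little further.

Emit:
servo_tool --rows '[{"x": -0.1,"y": 0,"z": 0,"turn": 0,"fingers": 0},{"x": -0.05,"y": 0,"z": 0,"turn": 0,"fingers": 0},{"x": 0,"y": 0,"z": 0,"turn": 0,"fingers": 0},{"x": 0,"y": 0,"z": 0,"turn": 0,"fingers": 0},{"x": 0,"y": 0,"z": 0,"turn": 0,"fingers": 0}]'

```text
clock: 13.87
position: [548.9, -163.7, 58.3]
ee_rot: [-0.553, 0.833, 0.0, 0.0]
contact_force: [0.4, -0.6, 0.1]
gripper_width: -0.3
```

```bash
python3 -c "
from h import *
st()
p=lev()
cv2.imwrite('pics/s10.png',cv2.resize(p[240:320,240:350,::-1],None,fx=7,fy=7,interpolation=2))"
```

```text
t 13.8667 loc x -0.5 y 17.6 z 58.3 F X 0.6 Y -0.4 Z 0.1 w -0.25634004150820155
lever 49 36.76532267065471 285.7142857142857
```

View pics/s10.png

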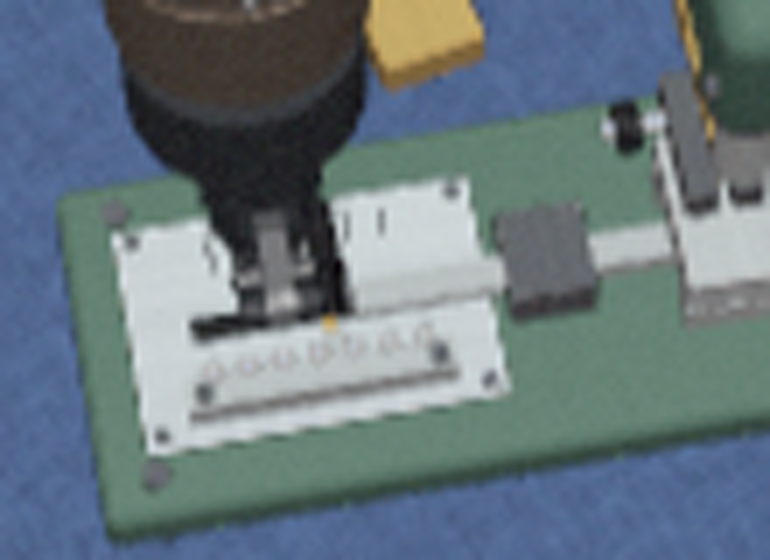

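It snapped: the pointer jumped to (331,322), a gap opened ahead of the finger, and the lever measures about 36.8. I retreat and verify.

Emit:
servo_tool --rows '[{"x": 1,"y": 0,"z": 0,"turn": 0,"fingers": 0},{"x": 1.5,"y": 0,"z": 0,"turn": 0,"fingers": 0},{"x": 0.5,"y": 0,"z": -3,"turn": 0,"fingers": 0},{"x": 0,"y": 0,"z": -3,"turn": 0,"fingers": 0},{"x": 1,"y": 0,"z": -3,"turn": 0,"fingers": 0},{"x": 0,"y": 0,"z": -3,"turn": 0,"fingers": 0},{"x": 0,"y": 0,"z": 0,"turn": 0,"fingers": 0},{"x": 0,"y": 0,"z": 0,"turn": 0,"fingers": 0},{"x": 0,"y": 0,"z": 0,"turn": 0,"fingers": 0},{"x": 0,"y": 0,"z": 0,"turn": 0,"fingers": 0}]'

```text
clock: 14.75
position: [532.2, -200.6, 176.9]
ee_rot: [-0.552, 0.834, 0.001, -0.001]
contact_force: [0.6, -0.4, -0.5]
gripper_width: -0.1
```

```bash
python3 -c "
from h import *
st()
p=lev();cv2.imwrite('pics/s11.png',cv2.resize(p[160:340,180:420,::-1],None,fx=3.2,fy=3.2,interpolation=2))
p,m=snap('w11');cv2.imwrite('pics/w11z.png',cv2.resize(p[180:320,250:400,::-1],None,fx=4.2,fy=4.2,interpolation=2))"
```

```text
t 14.75 loc x -1.5 y -22.9 z 176.9 F X 0.7 Y -0.1 Z -0.5 w -0.08789928196025433
lever 55 35.60860082748827 285.7090909090909
```

View pics/s11.png

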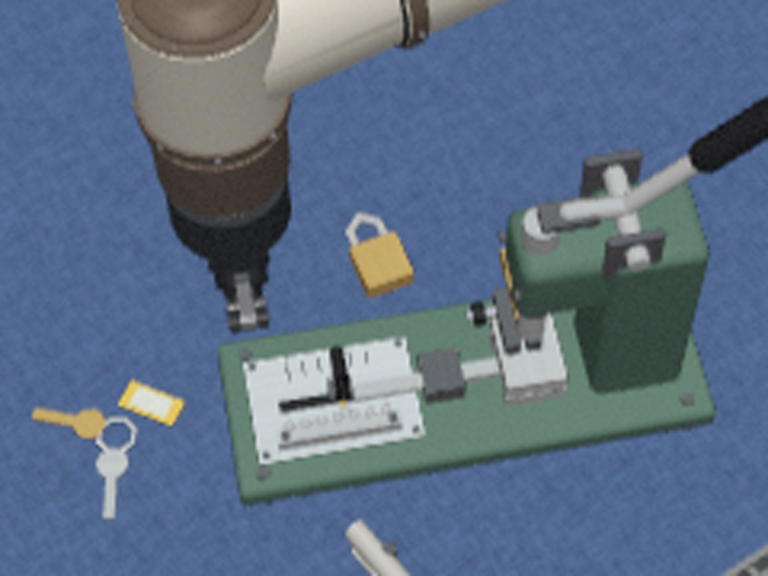

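View pics/w11z.png

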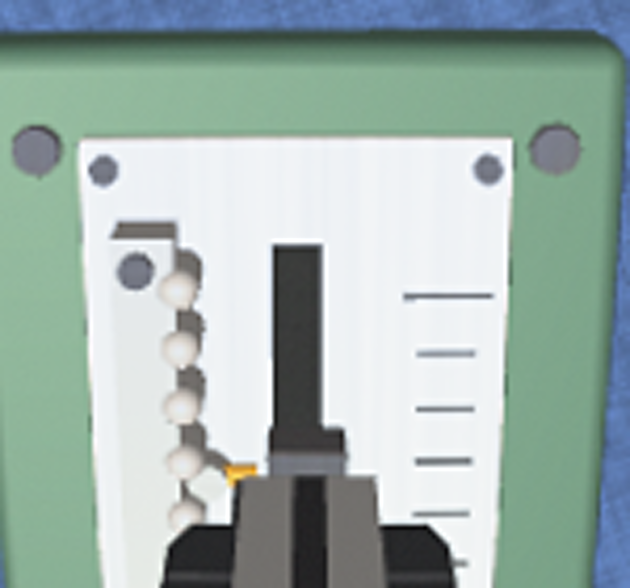

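Wrist crop: the roller sits between pins four and five, which is notch three. The pointer is at (242,474), just below the third-click tick at row 461, where parallax puts it. The scene depth gives 35.6 mm. The arm is clear, so I hand in.

```bash
python3 -c "
from h import *
lev();print(arm.job_done())"
```

```text
lever 52 35.73403011708848 285.61538461538464
the job is handed in; nothing more can be done
None
```

The depth lever is resting in the third-click notch and the job is handed in, at about 15 s on the clock of the 51 s allowed.

- **Home:** With the closed fingertips I pushed the lever from the head side, from click two back to the home stop. It held still under 13 N, and the pointer stood at the home tick.
- **Clicks:** I then pushed it from the home side through clicks one, two and three.
- **Disagreeing check:** My first reading of the third click was wrong. The force had vanished, but the depth reading after retreating showed 30.6 mm, with the lever balanced on the crest between notches two and three. I went back and pushed about 3 mm more until it snapped in.
- **Last checks:** The scene depth measured 35.6 and 35.7 mm, against 36 for the third click. The highest reading was 36.8 mm, taken with the finger still behind the lever and well below the 42.5 mm limit. The wrist view shows the roller between pins four and five, which is notch three.
- **Clear of the bench:** The arm stands clear with no contact force. In the views I checked, the padlock, cylinder and keys lie where they were. I did not measure the other loose items again.

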